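Flip the blue tub shut in the pull-out basket

TASK

In the pull-out basket, shut the tub with the blue lid: reach behind its standing lid, tip it forward past upright and let it fall shut by its own weight, without pressing it down or shoving the tub out of its place. Leave the orange lid standing open.

Things in the scene. Friction and masses are not known exactly. Their poses are not given: they have to be found in the camera images.
- blue_tub: Tub to shut: loose white plastic tub, 100 x 100 mm, 80 mm high, about 0.6 kg, with a blue flip lid. Stands in a wire basket (floor 30 mm up, rim 75 mm). Origin: centre of its underside; z up. Lid hinge: parallel to the tub's y, 50 mm along its +x and 80 mm above the origin; its +x points ahead of the robot (within 20 degrees); nothing taller than the rim stands behind the lid.
- blue_lid (a joint): Angle of the blue lid in rad: 0 is shut, 1.57 upright, 1.95 its open stop, where it rests leaning back away from the robot (to the tub's +x). Free-swinging light hinge (lid about 50 g): once pushed below about 1.5 it falls shut by itself.
- blue_lid_edge (a point): Middle of the free edge of the blue lid, on its outer face (the face that is up when shut and looks away from the robot when open), 104 mm from the hinge line. The lid is a plate 104 mm wide and 5 mm thick, with a thumb tab that stands 11 mm beyond this edge.
- orange_lid (a joint): Angle of the orange lid of a like tub, same meaning: 0 shut, 1.95 fully open. It stands open and must stay open. Three such tubs (blue, orange, green lids, any order; green is shut) stand in a row roughly along y, about 165 mm between centres; beyond the row's ends lie a low ramekin and a brush.
There are look-alikes about, which are no part of the job. What is shaped like the blue_tub but purple or yellow is not meant. What is shaped like the part that bears orange_lid but purple or yellow is not meant.

How it is judged:
By the outcome, as a careful person would: the job done as asked, in the order asked, and still so for the second after the job is handed in, with the robot touching nothing.
It also fails if it takes over 32 s, if anything falls off the work surface, if the arm or the gripper's body presses on something with over 40 N, if the wrist force passes 120 N, or if a joint passes its speed limit or range.

ROBOT

A 6-joint arm with a two-finger parallel gripper is mounted at the origin on the work surface. World frame = base frame: x ahead of the robot, y to its left, z up, the work surface at z = 0. Lengths are in m, angles in degrees, forces in N, time in s.
With the tool pointing down it reaches from about 0.4 to 0.825 m from the base axis. Payload 7 kg.
Tool frame: the origin (TCP) lies between the finger pads; the fingertips stand 19 mm ahead of it and the grasp point (between the pads) is the TCP; z points along the fingers, y is the line along which they close (so a half turn about z gives the same grasp; the last joint's range is limited). The gripper opens to 88 mm and grips with 3 to 60 N. Pads are 19 mm wide; open, the fingers measure 130 mm over their backs; the gripper's body (78 mm by 193 mm) begins 47 mm behind the grasp point.
Start: joints at [93.169, 20.546, 0.682, 0, -70.136, -16.507], TCP at [0.156, 0.657, 0.246] pointing down, gripper open.
Joint ranges: [-176.03, 176.03], [-82.01, 121.73], [-58.28, 71.71], [-173.87, 95.51], [-174.79, -0.11], [-173.66, 173.66]. Speed limits (degrees/s): [136.94, 136.94, 172.46, 180, 180, 180].

INTERFACE

Orientations are given as [roll, pitch, yaw] about the fixed x, y, z axes, in that order (R = Rz(yaw) Ry(pitch) Rx(roll)).
In Python, from plant import get_obs, snapshot, close_job, spot_in, spot_point gives the robot as it stands.
- The arm moves only by the tool play_rows, never from a script. Its argument "plan" is a list of rows, each a list of 6 numbers: the shift along the tool's x, y, z in cm, then the turn, a rotation vector about the tool's x, y, z in degrees. A call has 1 to 20 rows; each row shifts and turns the commanded pose from where the row before left it, along the tool's axes as they then stand; what a row does not reach is not made up. A row lasts 1/12 s, in which the tool goes at most 41.7 mm and 7.16 degrees, less where a joint would pass 70% of its speed; a pose out of reach is approached as far as the arm can. A call is refused whole if a number of a shift passes 4.17 or a number of a turn 7.16, either way. A call with a gripper value outside its range is refused whole. "grip" is the finger opening in cm, from 0 to 8.76, set as the call begins (left out, the last holds). The fingers move at their own pace and stop on an object; the grip force is fixed at half the most. Time passes only in rows, so rows that do not move let the fingers close. It gives the time, the measured TCP pose, the force, the opening and the grip force at its end, in the units of the state.
- get_obs(): the state, without advancing time (a new reading comes with each control period).
- snapshot(name): name is "side" or "top"; returns a dict with "frame" (384x512x3 uint8, red, green, blue), "fx", "fy", "cx", "cy" (pixels), "position" and "attitude" of the camera in the world. Camera axes: x right, y down, z forward; pixel columns grow to the right and rows downward; lengths in m; the calibration is good to about 2 mm. A picture is of the moment at which its call begins. There is no depth.
- close_job(): hands the job in; it is judged then, once.
Trained networks look in the newest picture that a camera, given by its name, has taken for a name from the list of things; names that differ only in an ending like _2 or _b are one class to them, and where a whole thing is asked for, a point or a joint stands for the part that bears it (a point fixed in the world has none). Each returns a list of dicts, best first, with "score" (0 to 1); they miss things now and then, are a little off and sometimes report something else, mostly with a low value. They report only what shows in the picture. A call takes as long as a camera call. They do not tell look-alikes from the thing itself.
- spot_in(camera, thing): "position" ([x, y, z] in m, in world coordinates, good to about 4 mm: the middle of the surface that is visible of it).
- spot_point(camera, thing): "position" ([x, y, z] in m, in world coordinates, good to about 4 mm: a listed point, or the origin of a listed thing).
The state is a dict: "clock": time; "joint_pos": joint angles; "qvel": joint speeds; "tau": joint torques, N m; "tool_pos": TCP position; "orientation": TCP orientation; "force": force on the tool from outside, world axes, zero at the start; "moment": the same for the moment, N m; "opening": finger opening in m; "gripper_force": force on a finger pad.
Only numpy, scipy, OpenCV 4.12 (cv2) and the standard library are available. Lean on these libraries where they do the work, as an engineer would, in place of code of your own. Each camera call takes 0.05 s, during which the arm holds its last target. There are 200 camera calls.

## Working session

There is one attempt and no reset: what is moved stays moved. The work goes in short steps, Python scripts to look and compute and a tool call to move; the robot and the scene stay as the last step left them, time stands still between calls to the robot, and variables do not carry over. Pictures are saved under pics/ and viewed, at most 10 in all, crops included, and the job is handed in when it is done.

Besides the shell and the picture viewer there is one more tool, called after ">>>" as a command line: name --pt "numbers of a row" for each row, then --argument value for the rest. play_rows: Moves the arm, as the interface text tells. Its arguments: {"type":"object","properties":{"plan":{"type":"array","items":{"type":"array","items":{"type":"number"}}},"grip":{"type":"number"}},"required":["plan"]}

```bash
mkdir -p pics; ls
python3 - <<'E'
from plant import *
import cv2,numpy as np
ims=[]
for c in("top","side"):
    s=snapshot(c); cv2.imwrite(f"pics/{c}0.png",s["frame"][:,:,::-1])
    print(c,s["fx"],s["cx"],s["cy"],s["position"],s["attitude"])
    for t in("blue_tub","blue_lid","orange_lid"):
        print(t,[(np.round(d["position"],3).tolist(),round(d["score"],2)) for d in spot_in(c,t)])
    for t in("blue_tub","blue_lid_edge"):
        print('pt',t,[(np.round(d["position"],3).tolist(),round(d["score"],2)) for d in spot_point(c,t)])
o=get_obs();print(o["clock"],o["tool_pos"],o["orientation"],o["opening"])
E
```

```text
pics
top 464.8299937777595 253.6530464482115 192.02946552580005 [0.45710634 0.04572732 1.18660798] [-1.72986405e+02 -4.58494518e-02 -8.91598850e+01]
blue_tub [([0.777, -0.281, 0.086], 0.71), ([0.579, -0.245, 0.086], 0.66), ([0.805, -0.04, 0.086], 0.63)]
blue_lid [([0.624, -0.231, 0.163], 0.89), ([0.813, -0.033, 0.088], 0.83), ([0.785, -0.292, 0.086], 0.59)]
orange_lid [([0.786, 0.154, 0.089], 0.91), ([0.578, 0.109, 0.17], 0.69), ([0.754, 0.384, 0.087], 0.58)]
pt blue_tub [([0.816, -0.042, 0.0], 0.8), ([0.784, -0.29, 0.002], 0.77), ([0.554, -0.249, 0.028], 0.76)]
pt blue_lid_edge [([0.643, -0.227, 0.203], 0.84), ([0.818, -0.326, 0.088], 0.77), ([0.766, -0.031, 0.089], 0.73)]
side 353.76010233411307 257.4301643367553 190.10404528169755 [ 0.1739687  -0.55134654  0.64196466] [-127.57996338    0.34351266  -35.00445634]
blue_tub [([0.594, -0.245, 0.107], 0.67), ([0.799, -0.043, 0.086], 0.56), ([0.58, 0.104, 0.162], 0.25)]
blue_lid [([0.778, -0.301, 0.086], 0.83), ([0.813, -0.051, 0.085], 0.69), ([0.621, -0.238, 0.161], 0.67)]
orange_lid [([0.748, 0.375, 0.086], 0.93), ([0.586, 0.102, 0.159], 0.78), ([0.787, 0.147, 0.084], 0.71)]
pt blue_tub [([0.785, -0.29, 0.002], 0.95), ([0.549, -0.249, 0.033], 0.93), ([0.822, -0.036, 0.001], 0.85)]
pt blue_lid_edge [([0.766, -0.027, 0.085], 0.97), ([0.642, -0.227, 0.203], 0.9), ([0.821, -0.327, 0.088], 0.57)]
0.6 [0.15573313 0.65676065 0.24555872] [-1.79999904e+02 -2.20277855e-04 -1.33363792e+01] 0.0876983671755908
```

View pics/top0.png

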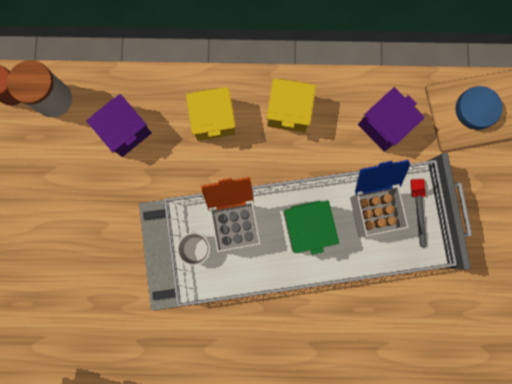

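View pics/side0.png

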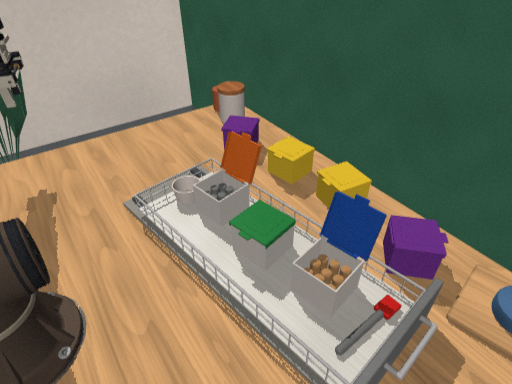

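Blue candidates in the top picture: the open blue lid at about (382,177) on the tub with brown contents at (381,211), in the basket. The purple tubs at (118,125) and (391,119) stand outside the basket and are look-alikes. The blue disc at (479,107) is another shape. The tub at (381,211) fits, at about (0.552, -0.249, 0.03). Its lid edge at z 0.203 agrees with the expected 0.207. I'll confirm with one crop and measure the yaw.

Run:
```python
import cv2,numpy as np
im=cv2.imread("pics/top0.png")
cv2.imwrite("pics/crop1.png",cv2.resize(im[140:250,330:440],None,fx=5,fy=5,interpolation=cv2.INTER_CUBIC))
from scipy.spatial.transform import Rotation as R
for n,f,cx,cy,p,a in(("top",464.83,253.65,192.03,[.4571,.0457,1.1866],[-172.986,-.0458,-89.16]),("side",353.76,257.43,190.1,[.174,-.5513,.642],[-127.58,.3435,-35.0045])):
    im=cv2.imread(f"pics/{n}0.png"); b,g,r=[im[:,:,i].astype(int) for i in range(3)]
    m=((b>80)&(r<40)&(g<75)&(b>g*1.6)).astype(np.uint8)
    k,l,st,c=cv2.connectedComponentsWithStats(m)
    for i in range(1,k):
        if st[i,4]<150: continue
        cn=max(cv2.findContours((l==i).astype(np.uint8),0,2)[0],key=cv2.contourArea)
        q=cv2.approxPolyDP(cn,3,True)[:,0]
        print(n,st[i],q.tolist())
        M=R.from_euler("xyz",a,degrees=True).as_matrix()
        for z in(.112,.207):
            print(z,[np.round((np.array(p)+(d:=M@[(u-cx)/f,(v-cy)/f,1])*(z-p[2])/d[2])[:2],3).tolist() for u,v in q])
```

```text
side [ 321  192   65   69 2766] [[337, 192], [321, 233], [327, 241], [365, 260], [385, 215], [369, 207], [364, 198], [356, 195], [352, 199]]
0.112 [[0.72, -0.104], [0.591, -0.186], [0.585, -0.21], [0.609, -0.29], [0.747, -0.226], [0.739, -0.187], [0.755, -0.158], [0.749, -0.139], [0.729, -0.144]]
0.207 [[0.622, -0.184], [0.516, -0.251], [0.511, -0.271], [0.531, -0.337], [0.644, -0.285], [0.638, -0.252], [0.651, -0.228], [0.646, -0.213], [0.63, -0.217]]
```

View pics/crop1.png

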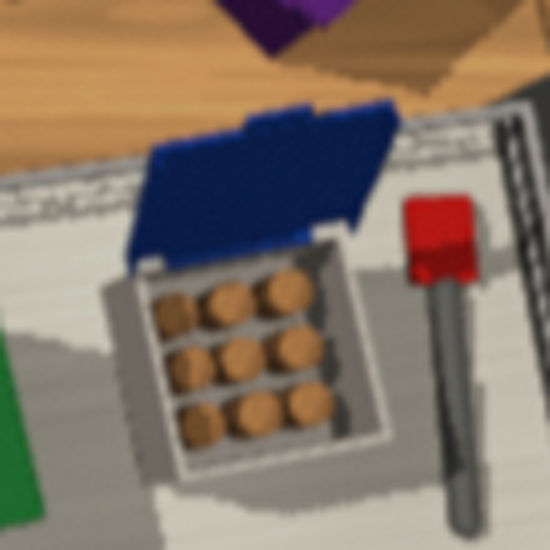

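The crop shows the blue lid standing open, with its free edge and thumb tab at the top, about (280,115). It is hinged at the back of the tub with the brown contents, and the brush is to its right. This is the tub meant. Its yaw is about 12°, its lid edge is near (0.641,-0.230,0.205), and its hinge line is near (0.601,-0.238).

>>> play_rows --grip 0 --pt "0 0 -4 0 0 -6.4" --pt "0 0 -4 0 0 -6.4" --pt "0 0 0 0 0 -6.4" --pt "0 0 0 0 0 -6.4" --pt "1.28 3.73 0 0 0 0" --pt "1.28 3.73 0 0 0 0" --pt "1.28 3.73 0 0 0 0" --pt "1.28 3.73 0 0 0 0" --pt "1.28 3.73 0 0 0 0" --pt "1.28 3.73 0 0 0 0" --pt "1.28 3.73 0 0 0 0" --pt "1.28 3.73 0 0 0 0" --pt "1.28 3.73 0 0 0 0" --pt "1.28 3.73 0 0 0 0" --pt "1.28 3.73 0 0 0 0" --pt "1.28 3.73 0 0 0 0"

```text
clock: 1.93
tool_pos: [0.4014, 0.2502, 0.3261]
orientation: [-179.9, -0.1, 12.3]
force: [0.2, -0.3, -0.6]
opening: 0.0005
gripper_force: 0.0
```

>>> play_rows --pt "1.28 3.73 0 0 0 0" --pt "1.28 3.73 0 0 0 0" --pt "1.28 3.73 0 0 0 0" --pt "1.28 3.73 0 0 0 0" --pt "1.28 3.73 0 0 0 0" --pt "1.28 3.73 0 0 0 0" --pt "1.28 3.73 0 0 0 0" --pt "1.28 3.73 0 0 0 0" --pt "1.28 3.73 0 0 0 0" --pt "1.28 3.73 0 0 0 0" --pt "1.28 3.73 0 0 0 0" --pt "1.28 3.73 0 0 0 0" --pt "1.28 3.73 0 0 0 0" --pt "1.28 3.73 0 0 0 0" --pt "0 0 0 0 0 0" --pt "0 0 0 0 0 0"

```text
clock: 3.27
tool_pos: [0.6872, -0.2224, 0.3234]
orientation: [-180.0, 0.2, 12.1]
force: [-0.0, -0.0, -0.1]
opening: 0.0007
gripper_force: 0.0
```

>>> play_rows --pt "0.3 0 2.5 0 0 0" --pt "0 0 2.5 0 0 0" --pt "0 0 2.5 0 0 0" --pt "0 0 2.5 0 0 0" --pt "0 0 2.4 0 0 0" --pt "0 0 0 0 0 0" --pt "0 0 0 0 0 0"

```text
clock: 3.85
tool_pos: [0.6892, -0.2188, 0.2013]
orientation: [-180.0, 0.1, 12.3]
force: [-0.2, -0.3, 0.8]
opening: 0.0004
gripper_force: 0.0
```

Run:
```python
from plant import *
import cv2
s=snapshot("side"); cv2.imwrite("pics/side1.png",cv2.resize(s["frame"][120:320,240:480,::-1],None,fx=3,fy=3))
print(get_obs()["force"])
```

```text
[0.22088432 0.86219531 0.38731056]
```

View pics/side1.png

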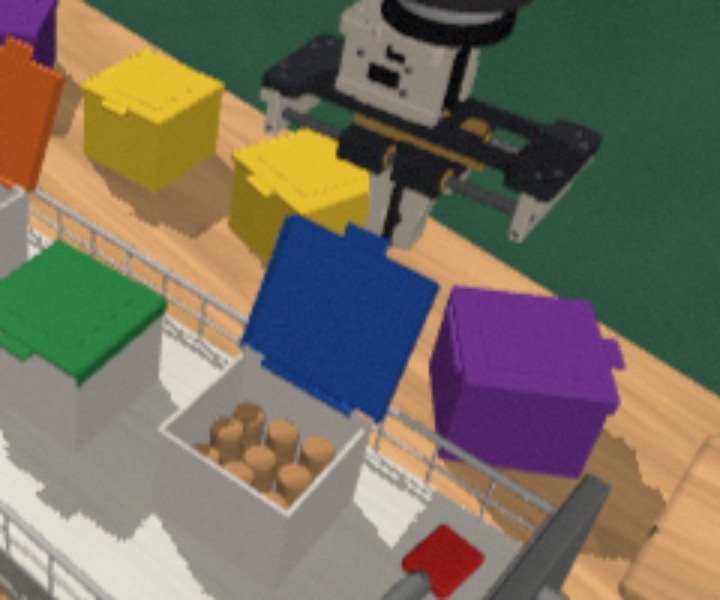

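The closed fingers stand behind the blue lid, at about (400,215) in the crop, clear of it and near its middle. The lid is still open, so I'll pull toward the robot.

>>> play_rows --pt "-1 0 0 0 0 0" --pt "-1 0 0 0 0 0" --pt "-1 0 0 0 0 0" --pt "-0.6 0 0 0 0 0" --pt "-0.6 0 0 0 0 0" --pt "-0.6 0 0 0 0 0" --pt "-0.6 0 0 0 0 0" --pt "-0.6 0 0 0 0 0" --pt "-0.6 0 0 0 0 0" --pt "-0.5 0 0 0 0 0" --pt "-0.5 0 0 0 0 0" --pt "-0.5 0 0 0 0 0" --pt "-0.5 0 0 0 0 0" --pt "-0.5 0 0 0 0 0" --pt "-0.5 0 0 0 0 0" --pt "0 0 0 0 0 0"

```text
clock: 5.23
tool_pos: [0.5951, -0.2401, 0.2017]
orientation: [-180.0, 0.0, 12.2]
force: [0.4, 0.1, -0.2]
opening: 0.0002
gripper_force: 0.0
```

Run:
```python
from plant import *
import cv2
s=snapshot("side"); cv2.imwrite("pics/side2.png",cv2.resize(s["frame"][120:320,240:480,::-1],None,fx=3,fy=3))
print(get_obs()["force"])
```

```text
[0.15135426 1.02370591 1.06812615]
```

View pics/side2.png

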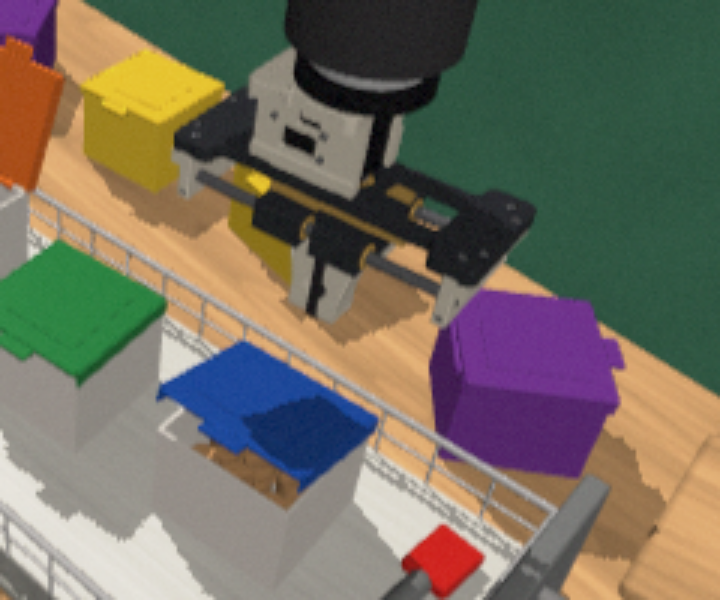

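The lid has gone past upright and is falling, nearly shut at about (270,410), with the tub in place. I'll raise the tool and check.

>>> play_rows --pt "0 0 -2 0 0 0" --pt "0 0 -3 0 0 0" --pt "0 0 -3 0 0 0" --pt "0 0 -3 0 0 0" --pt "0 0 0 0 0 0" --pt "0 0 0 0 0 0" --pt "0 0 0 0 0 0" --pt "0 0 0 0 0 0" --pt "0 0 0 0 0 0" --pt "0 0 0 0 0 0" --pt "0 0 0 0 0 0" --pt "0 0 0 0 0 0"

```text
clock: 6.28
tool_pos: [0.596, -0.24, 0.3111]
orientation: [-180.0, 0.0, 12.3]
force: [0.1, 0.2, -0.5]
opening: 0.0
gripper_force: 0.0
```

Run:
```python
from plant import *
import cv2,numpy as np
s=snapshot("side"); cv2.imwrite("pics/side3.png",cv2.resize(s["frame"][120:320,190:430,::-1],None,fx=3,fy=3))
for t in("blue_tub","blue_lid_edge"):
    print(t,[(np.round(d["position"],3).tolist(),round(d["score"],2)) for d in spot_point("side",t)])
print(get_obs()["force"])
```

```text
blue_tub [([0.819, -0.038, -0.002], 0.77), ([0.552, -0.25, 0.034], 0.75)]
blue_lid_edge [([0.768, -0.031, 0.087], 0.77), ([0.496, -0.26, 0.116], 0.74), ([0.818, -0.326, 0.088], 0.64)]
[ 0.49298163  0.90745618 -0.8986722 ]
```

View pics/side3.png

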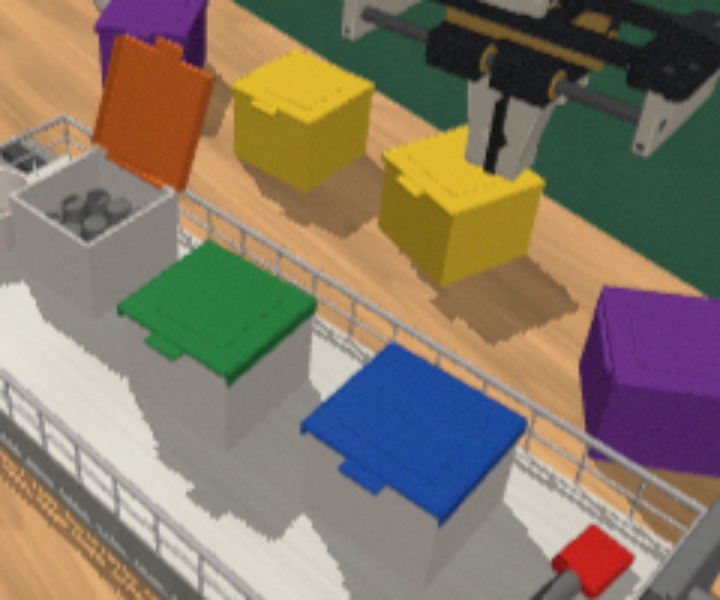

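The blue lid is fully shut, at about (415,430). The tub is still at (0.552,-0.250), the orange lid stands open at (150,110), and the tool is clear.

```bash
python3 -c "
from plant import *
print(close_job())"
```

```text
the job is handed in; nothing more can be done
None
```

The blue lid tipped forward and fell shut by its own weight, the tub stayed in its place within measurement accuracy, the orange lid still stands open, and the job was handed in at about 6.3 s.

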